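# Shut the parts chest on a market stall

### The arm

A 6-joint arm with a two-finger parallel gripper is mounted at the origin on the work surface. World frame = base frame: x ahead of the robot, y to its left, z up, the work surface at z = 0. Lengths are in m, angles in rad, forces in N, time in s.
With the tool pointing down it reaches from about 0.3 to 0.775 m from the base axis. Payload 14.6 kg.
Tool frame: the origin (TCP) lies at the very end of the fingers, on their centre line; the grasp point (between the pads) lies 19 mm behind it (ctrl.hold_point_z is the z of the grasp point in the tool frame, in m); z points along the fingers, y is the direction in which the jaws open and shut (so a half turn about z gives the same grasp; the last joint's range is limited). The gripper opens to 94 mm and grips with 3 to 60 N. Pads are 16 mm wide; open, the fingers measure 119 mm over their backs; the gripper's body (75 mm by 177 mm) begins 78 mm behind the grasp point.
Start: joints at [-1.21, 0.3, 1.521, -0, 1.321, -0.067], TCP at [0.228, -0.5, 0.205] pointing down, gripper open.
Joint ranges: [-3.03, 3.03], [-0.79, 2.21], [0.23, 2.52], [-1.04, 4.18], [0, 3.07], [-2.55, 2.55]. Speed limits (rad/s): [2.22, 2.22, 2.57, 3.14, 3.14, 3.14].

### API

Orientations are given as [roll, pitch, yaw] about the fixed x, y, z axes, in that order (R = Rz(yaw) Ry(pitch) Rx(roll)).
In Python, from station import ctrl, cams, hand_in gives the robot as it stands.
- The arm moves only by the tool servo_tool, never from a script. Its argument "rows" is a list of rows, each a list of 7 numbers: the shift along the world's x, y, z in m, then the turn, a rotation vector about the world's x, y, z in rad, then the gripper command: -1 is shut, 1 is fully open, values between are in proportion. A call has exactly 8 rows; each row is the pose to reach, as a shift and turn from the pose measured when the call began; what a row does not reach only later rows make up. A row lasts 1/12 s, in which the tool goes at most 41.7 mm and 7.16 degrees, less where a joint would pass 70% of its speed; a pose out of reach is approached as far as the arm can. A call with a gripper value outside its range is refused whole. The fingers move at their own pace and stop on an object; "newtons" is the grip in N (left out, the last holds). Time passes only in rows, so rows that repeat a pose let the fingers close, or fill a call up. It gives the time, the measured TCP pose, the force and the opening at its end, in the units of the state.
- ctrl.get_obs(): the state, without advancing time (a new reading comes with each control period).
- cams.camera(name): name is "scene" or "top" or "wrist"; returns a dict with "image" (480x640x3 uint8, red, green, blue), "depth" (480x640 float32, m along the optical axis (not along the pixel's ray), 0 where there is no reading), "fx", "fy", "cx", "cy" (pixels), "rvec" (rotation vector, rad) and "tvec" (3), from world to camera coordinates, as OpenCV has them; the wrist camera has in their place "hand_eye" (4x4, takes a point from camera to tool coordinates, whose origin is the TCP and whose axes are the flange's). Camera axes: x right, y down, z forward; pixel columns grow to the right and rows downward; lengths in m; the calibration is good to about 2 mm. A picture is of the moment at which its call begins: read the wrist's pose just before it.
- hand_in(): hands the job in, once; it reports no verdict.
Trained networks look in a picture, given as the dict that the camera call returned (one of the last four; its "shot" number tells which), for a name from the list of things; names that differ only in an ending like _2 or _b are one class to them, and where a whole thing is asked for, a point or a joint stands for the part that bears it (a point fixed in the world has none). Each returns a list of dicts, best first, with "p" (0 to 1); they miss things now and then, are a little off and sometimes report something else, mostly with a low value. They report only what shows in the picture. A call takes as long as a camera call.
- cams.spot_in(picture, name): "box" ([left, top, right, bottom] as shares, 0 to 1, of the picture: columns of its width, rows of its height, round what is visible of it).
- cams.place_of(picture, name): "at" ([column, row] as shares, 0 to 1, of the picture: columns of its width, rows of its height: a listed point, or the origin of a listed thing).
The state is a dict: "time_s": time; "qpos": joint angles; "joint_vel": joint speeds; "tau": joint torques, N m; "ee_pos": TCP position; "eef_rot": TCP orientation; "force": force on the tool from outside, world axes, zero at the start; "moment": the same for the moment, N m; "grip_width": finger opening in m.
Only numpy, scipy, OpenCV 4.12 (cv2) and the standard library are available. Lean on these libraries where they do the work, as an engineer would, in place of code of your own. Each camera call takes 0.05 s, during which the arm holds its last target.

### The job

Close up the small-parts chest on the stall, using the fingertips only: push both open drawers fully home, then push the lid down until it is fully shut. Do not shove or lift the chest itself, and leave the things standing around it alone.

Things in the scene. Friction and masses are not known exactly. Their poses are not given: they have to be found in the camera images.
- chest: Blue painted steel parts chest, 180 mm deep (its x), 300 mm wide (its y), 83 mm high without the lid, about 3.5 kg, standing loose on the table. Origin at the centre of its underside; its -x side is the front with the two drawers, facing roughly towards the robot, +y is its left, z up. Above the drawers is an open tray (rim at 83 mm) that the lid covers.
- drawer_left (a joint): How far the left (+y) drawer is pulled out, m: 0 = fully home, at most 0.085. Slides along the chest's x, pulls out to -x. Moves with about 1.5 N of friction and stays where it is left.
- drawer_right (a joint): The same for the right (-y) drawer.
- drawer_left_knob (a point): Centre of the outer (-x) end face of the left drawer's small round steel knob: 14 mm diameter, standing 17 mm out of the drawer's bare metal front. It lies at 34 mm above the table, 75 mm to the chest's left of its middle, and moves with the drawer; with the drawer home it is 110 mm in front (-x) of the chest's origin. The front plate is 140 mm wide and reaches from 8 to 58 mm above the table.
- drawer_right_knob (a point): The same for the right drawer's knob, 75 mm to the chest's right (-y) of its middle.
- lid (a joint): Opening angle of the lid, rad: 0 = shut (lying level on the rim), 1.4 = as far open as it goes. Its hinge lies along the rear (+x) top edge of the chest, parallel to the chest's y, at 83 mm height, 90 mm behind the chest's origin; the front edge swings up and back as it opens. The stiff hinge (about 0.35 N m of friction, beside the 0.2 kg lid's weight) keeps it where it is left, so it must be pushed all the way.
- lid_edge (a point): Middle of the lid's front upper edge (the corner between its top sheet and its front lip), on the outside. The lid is a blue steel sheet 4 mm thick, 304 mm wide; this edge is 189 mm from the hinge line. A lip 3 mm thick hangs 28 mm down below the sheet's underside along the front edge, and covers the top of the drawer fronts when the lid is shut. Shut, this edge is 87 mm above the table.
- hinge_left (a point): Left (+y) end of the hinge line, at the rear upper corner of the chest.
- hinge_right (a point): Right (-y) end of the hinge line.
- headlamp: Bystander: round metal vehicle headlamp, 140 mm diameter, 80 mm high, lying lens up beside the chest. Origin at the centre of its underside.
- plug_stand: Bystander: dark steel block 100 x 45 x 22 mm with four upright spark plugs, 72 mm high in all. Origin at the centre of its underside.
- candlestick: Bystander: brass candlestick, foot 72 mm in diameter, 128 mm high. Origin at the centre of its underside.

How it is judged:
By the outcome, as a careful person would: the job done as asked, in the order asked, and still so for the second after the job is handed in, with the robot touching nothing.
It also fails if it takes over 67 s, if anything falls off the work surface, if the arm or the gripper's body presses on something with over 40 N, if the wrist force passes 120 N, or if a joint passes its speed limit or range.

## Working session

There is one attempt and no reset: what is moved stays moved. The work goes in short steps, Python scripts to look and compute and a tool call to move; the robot and the scene stay as the last step left them, time stands still between calls to the robot, and variables do not carry over. Pictures are saved under pics/ and viewed, and the job is handed in when it is done.

Besides the shell and the picture viewer there is one more tool, called after ">>>" as name(argument=value, ...), one argument or row to a line, values as JSON. servo_tool: Moves the arm, as the interface text tells. Its arguments: {"type":"object","properties":{"rows":{"type":"array"},"newtons":{"type":"number"}},"required":["rows"]}

```bash
mkdir -p pics; ls; cat > h.py <<'E'
import numpy as np, cv2
from station import ctrl, cams, hand_in
def W(p,u,v,d):
    R,_=cv2.Rodrigues(np.array(p['rvec'],float)); t=np.array(p['tvec'],float).ravel()
    c=np.array([(u-p['cx'])/p['fx']*d,(v-p['cy'])/p['fy']*d,d]); return R.T@(c-t)
def onz(p,u,v,z):
    R,_=cv2.Rodrigues(np.array(p['rvec'],float)); t=np.array(p['tvec'],float).ravel()
    o=-R.T@t; r=R.T@np.array([(u-p['cx'])/p['fx'],(v-p['cy'])/p['fy'],1]); return o+r*(z-o[2])/r[2]
def save(p,n): cv2.imwrite('pics/'+n,p['image'][:,:,::-1])
def px(p,P):
    return cv2.projectPoints(np.array(P,float).reshape(-1,3),np.array(p['rvec'],float),np.array(p['tvec'],float),np.array([[p['fx'],0,p['cx']],[0,p['fy'],p['cy']],[0,0,1.]]),None)[0].reshape(-1,2)
E
python3 - <<'E'
from h import *
np.set_printoptions(precision=3,suppress=True)
for n in ['scene','top']:
    p=cams.camera(n); save(p,n+'0.png'); np.savez(n+'0.npz',**{k:p[k] for k in p})
    for q in ['chest','drawer_left_knob','drawer_right_knob','lid_edge','hinge_left','hinge_right','headlamp','plug_stand','candlestick']:
        r=cams.place_of(p,q)[:1]
        for a in r:
            u,v=a['at'][0]*640,a['at'][1]*480
            d=p['depth'][int(min(v,479)),int(min(u,639))]
            print(n,q,a['p'],round(u),round(v),W(p,u,v,d))
print(ctrl.get_obs())
E
```

```text
pics
scene chest 0.82 361 248 [ 0.68  -0.01   0.198]
scene drawer_right_knob 0.71 284 245 [ 0.469  0.044 -0.003]
scene lid_edge 0.86 371 191 [0.663 0.101 0.246]
scene hinge_left 0.85 414 197 [0.745 0.232 0.092]
scene hinge_right 0.6 369 298 [ 0.723 -0.06   0.077]
scene headlamp 0.7 392 168 [0.683 0.199 0.216]
scene plug_stand 0.97 312 361 [ 0.649 -0.224  0.025]
scene candlestick 0.73 243 325 [ 0.47  -0.198  0.025]
top chest 0.97 276 220 [0.63 0.09 0.06]
top drawer_left_knob 0.9 245 280 [ 0.486  0.171 -0.001]
top drawer_right_knob 0.63 303 282 [ 0.484  0.023 -0.004]
top lid_edge 0.92 268 190 [0.395 0.02  1.26 ]
top hinge_left 0.7 219 175 [0.723 0.222 0.131]
top hinge_right 0.56 337 176 [ 0.761 -0.064  0.002]
top headlamp 0.61 164 216 [0.633 0.36  0.083]
top plug_stand 0.58 392 220 [ 0.64  -0.202  0.025]
{'time_s': 1.0, 'qpos': array([-1.21 ,  0.3  ,  1.521,  0.   ,  1.321, -0.067]), 'joint_vel': array([-0.   ,  0.001,  0.001, -0.001,  0.   ,  0.   ]), 'tau': array([  0.001, -53.167, -35.291,   0.071,   0.021,  -0.   ]), 'ee_pos': array([ 0.228, -0.5  ,  0.205]), 'eef_rot': array([-3.142, -0.   ,  0.428]), 'force': array([-0.121,  0.478,  1.026]), 'moment': array([-0.017,  0.018, -0.007]), 'grip_width': 0.09405865793505801}
```

View pics/scene0.png

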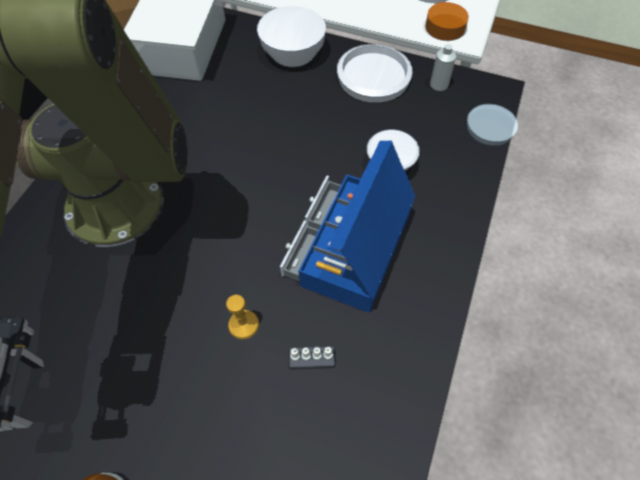

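View pics/top0.png

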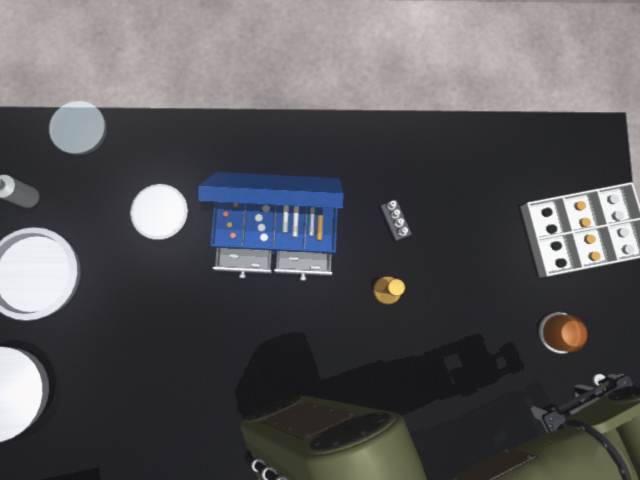

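```bash
python3 - <<'E'
from h import *
np.set_printoptions(precision=3,suppress=True)
p=dict(np.load('top0.npz')); s=dict(np.load('scene0.npz'))
for u,v,z in [(242,275,.034),(303,278,.034),(211,247,.083),(337,251,.083),(213,269,.058),(331,274,.058)]: print('top',u,v,onz(p,u,v,z), W(p,u,v,p['depth'][v,u]))
for u,v,z in [(311,199,.034),(289,246,.034),(372,310,.083),(412,208,.083)]: print('scene',u,v,onz(s,u,v,z))
for n,q in (('t',p),('s',s)):
    R,_=cv2.Rodrigues(q['rvec']);print('cam',-R.T@q['tvec'].ravel(), q['fx'])
cv2.imwrite('pics/topc.png',cv2.resize(p['image'][160:290,190:350,::-1],None,fx=5,fy=4.6,interpolation=cv2.INTER_CUBIC))
cv2.imwrite('pics/scenec.png',cv2.resize(s['image'][130:320,270:430,::-1],None,fx=3.1,fy=3.1,interpolation=cv2.INTER_CUBIC))
E
```

```text
top 242 275 [0.496 0.174 0.034] [0.496 0.173 0.04 ]
top 303 278 [0.49  0.023 0.034] [0.489 0.023 0.041]
top 211 247 [0.559 0.244 0.083] [0.57  0.259 0.004]
top 337 251 [ 0.551 -0.059  0.083] [ 0.562 -0.064  0.001]
top 213 269 [0.509 0.242 0.058] [0.514 0.253 0.   ]
top 331 274 [ 0.498 -0.045  0.058] [ 0.5   -0.047  0.033]
scene 311 199 [0.492 0.175 0.034]
scene 289 246 [0.492 0.025 0.034]
scene 372 310 [ 0.738 -0.087  0.083]
scene 412 208 [0.748 0.204 0.083]
cam [0.395 0.02  1.26 ] 493.8740809628637
cam [ 0.794 -0.533  1.125] 511.8189883932686
```

View pics/topc.png

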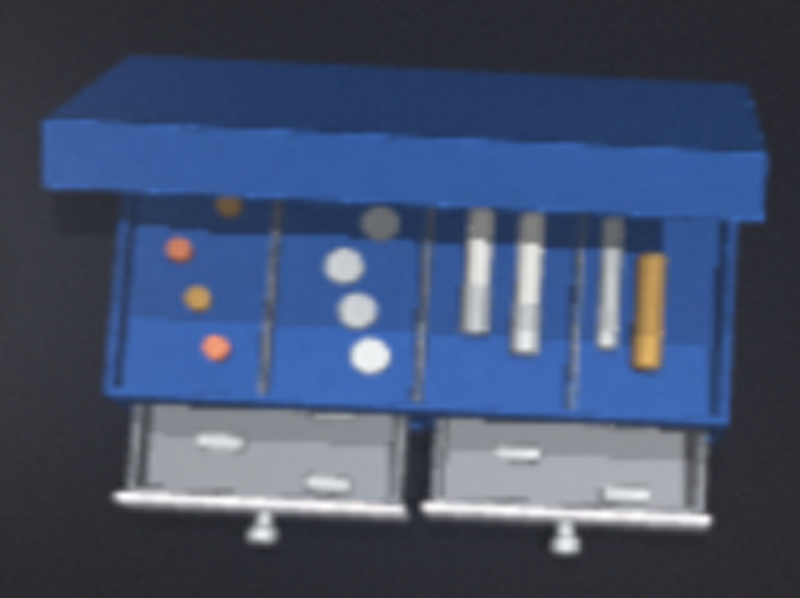

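View pics/scenec.png

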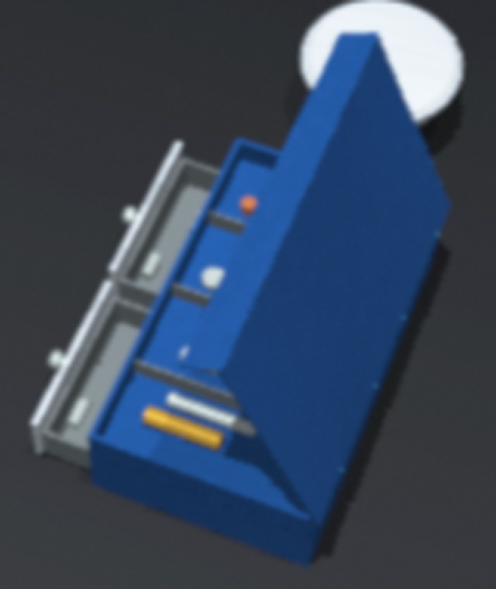

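>>> servo_tool(
  rows=[
    [0.016, 0.0375, 0, 0, 0, -0.06, -1],
    [0.032, 0.075, 0, 0, 0, -0.12, -1],
    [0.048, 0.1125, 0, 0, 0, -0.18, -1],
    [0.064, 0.15, 0, 0, 0, -0.24, -1],
    [0.08, 0.1875, 0, 0, 0, -0.3, -1],
    [0.096, 0.225, 0, 0, 0, -0.36, -1],
    [0.112, 0.2625, 0, 0, 0, -0.42, -1],
    [0.128, 0.3, 0, 0, 0, -0.478, -1],
  ],
  newtons=20,
)

```text
time_s: 1.67
ee_pos: [0.3564, -0.1986, 0.2057]
eef_rot: [3.141, -0.001, -0.054]
force: [1.3, -0.5, -0.1]
grip_width: 0.0442
```

>>> servo_tool(
  rows=[
    [0.012, 0.036, 0, 0, 0, 0, -1],
    [0.025, 0.072, 0, 0, 0, 0, -1],
    [0.038, 0.108, -0.01, 0, 0, 0, -1],
    [0.05, 0.144, -0.03, 0, 0, 0, -1],
    [0.062, 0.18, -0.05, 0, 0, 0, -1],
    [0.075, 0.205, -0.08, 0, 0, 0, -1],
    [0.085, 0.222, -0.11, 0, 0, 0, -1],
    [0.089, 0.222, -0.14, 0, 0, 0, -1],
  ],
)

```text
time_s: 2.33
ee_pos: [0.4463, 0.0262, 0.0645]
eef_rot: [3.142, -0.002, -0.051]
force: [-0.6, -0.5, -0.1]
grip_width: 0.0007
```

```bash
python3 - <<'E'
from h import *
np.set_printoptions(precision=4,suppress=True)
o=ctrl.get_obs();print(o['ee_pos'],o['eef_rot'],o['force'],o['grip_width'])
p=cams.camera('wrist'); save(p,'w1.png')
s=cams.camera('scene'); save(s,'s1.png')
E
```

```text
[0.4463 0.0262 0.0645] [ 3.1416 -0.0019 -0.0506] [-0.5666 -0.538  -0.1241] 0.0006734506623117416
```

View pics/w1.png

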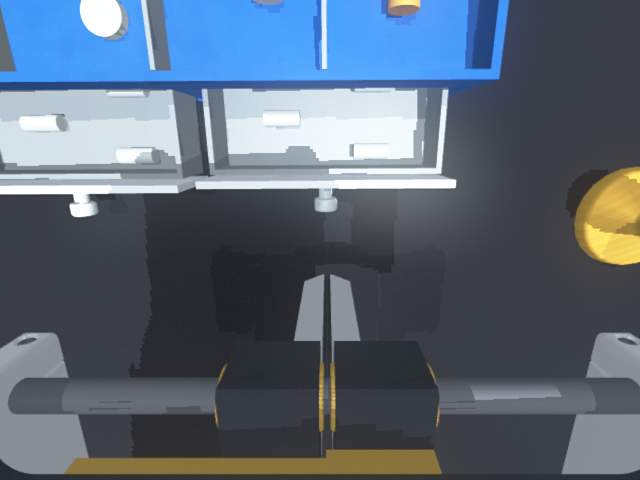

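View pics/s1.png

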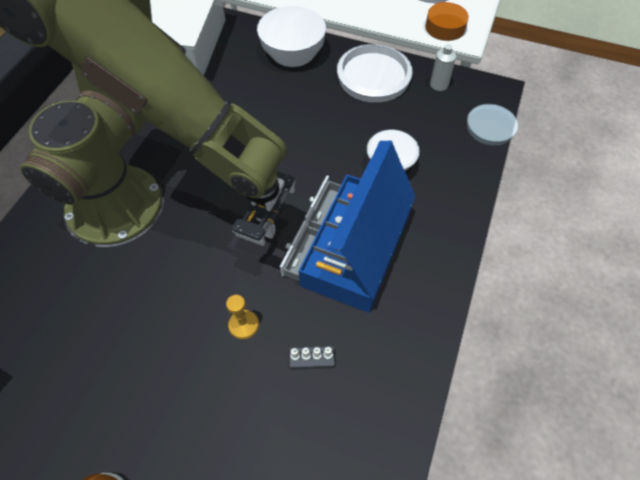

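>>> servo_tool(
  rows=[
    [0, -0.001, -0.02, 0, 0, 0, -1],
    [0, -0.002, -0.042, 0, 0, 0, -1],
    [0.006, -0.002, -0.044, 0, 0, 0, -1],
    [0.014, -0.003, -0.044, 0, 0, 0, -1],
    [0.02, -0.003, -0.044, 0, 0, 0, -1],
    [0.026, -0.003, -0.044, 0, 0, 0, -1],
    [0.032, -0.003, -0.044, 0, 0, 0, -1],
    [0.038, -0.004, -0.044, 0, 0, 0, -1],
  ],
)

```text
time_s: 3.1
ee_pos: [0.4824, 0.0202, 0.0191]
eef_rot: [3.141, 0.006, -0.052]
force: [-1.8, 1.3, 1.0]
grip_width: 0.0004
```

>>> servo_tool(
  rows=[
    [0.004, 0, 0, 0, 0, 0, -1],
    [0.008, 0, 0, 0, 0, 0, -1],
    [0.012, 0, 0, 0, 0, 0, -1],
    [0.016, 0, 0, 0, 0, 0, -1],
    [0.02, -0.001, 0, 0, 0, 0, -1],
    [0.024, -0.001, 0, 0, 0, 0, -1],
    [0.028, -0.001, 0, 0, 0, 0, -1],
    [0.03, -0.001, 0, 0, 0, 0, -1],
  ],
)

```text
time_s: 3.77
ee_pos: [0.5128, 0.0191, 0.0191]
eef_rot: [3.141, 0.006, -0.052]
force: [-1.7, -0.5, -0.0]
grip_width: 0.0003
```

```bash
python3 - <<'E'
from h import *
p=cams.camera('wrist'); save(p,'w2.png')
E
```

```text
(no output)
```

View pics/w2.png

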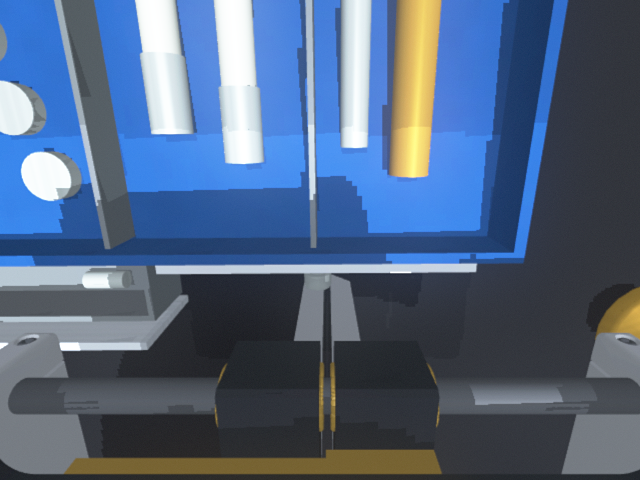

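>>> servo_tool(
  rows=[
    [0.001, 0.001, 0, 0, 0, 0, -1],
    [0.002, 0.001, 0, 0, 0, 0, -1],
    [0.003, 0.001, 0, 0, 0, 0, -1],
    [0.004, 0.001, 0, 0, 0, 0, -1],
    [0.005, 0.001, 0, 0, 0, 0, -1],
    [0.005, 0.001, 0, 0, 0, 0, -1],
    [0.006, 0.001, 0, 0, 0, 0, -1],
    [0.006, 0.001, 0, 0, 0, 0, -1],
  ],
)

```text
time_s: 4.48
ee_pos: [0.5191, 0.0201, 0.0191]
eef_rot: [3.141, 0.005, -0.052]
force: [-1.3, 0.2, -0.6]
grip_width: 0.0002
```

>>> servo_tool(
  rows=[
    [0.0005, 0, 0, 0, 0, 0, -1],
    [0.001, 0, 0, 0, 0, 0, -1],
    [0.0015, 0, 0, 0, 0, 0, -1],
    [0.002, 0, 0, 0, 0, 0, -1],
    [0.0025, 0, 0, 0, 0, 0, -1],
    [0.003, 0, 0, 0, 0, 0, -1],
    [0.003, 0, 0, 0, 0, 0, -1],
    [0.003, 0, 0, 0, 0, 0, -1],
  ],
)

```text
time_s: 5.15
ee_pos: [0.5222, 0.0202, 0.0191]
eef_rot: [3.141, 0.005, -0.052]
force: [-1.2, -0.7, 0.9]
grip_width: 0.0005
```

```bash
python3 - <<'E'
from h import *
print(ctrl.get_obs()['force'])
p=cams.camera('wrist'); save(p,'w3.png')
E
```

```text
[-1.18145636 -0.72080995  0.88393588]
```

View pics/w3.png

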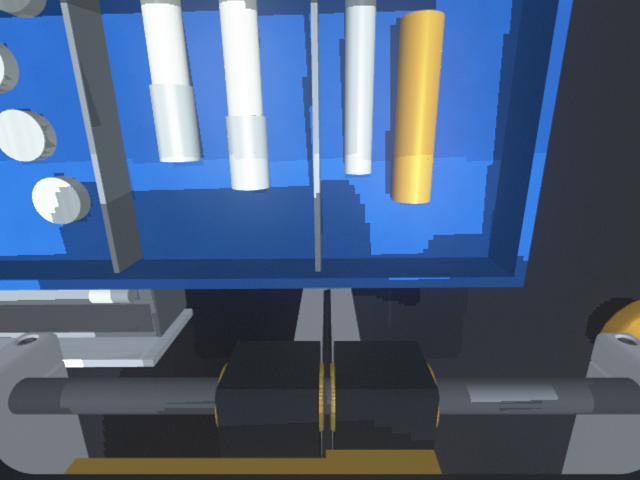

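>>> servo_tool(
  rows=[
    [0.0005, 0, 0, 0, 0, 0, -1],
    [0.001, 0, 0, 0, 0, 0, -1],
    [0.0015, 0, 0, 0, 0, 0, -1],
    [0.002, 0, 0, 0, 0, 0, -1],
    [0.002, 0, 0, 0, 0, 0, -1],
    [0.002, 0, 0, 0, 0, 0, -1],
    [0.002, 0, 0, 0, 0, 0, -1],
    [0.002, 0, 0, 0, 0, 0, -1],
  ],
)

```text
time_s: 5.87
ee_pos: [0.5236, 0.0202, 0.0192]
eef_rot: [3.141, 0.006, -0.052]
force: [-5.6, -1.2, 4.3]
grip_width: 0.0002
```

>>> servo_tool(
  rows=[
    [-0.02, 0, 0, 0, 0, 0, -1],
    [-0.055, 0, 0, 0, 0, 0, -1],
    [-0.075, 0.02, 0, 0, 0, 0, -1],
    [-0.075, 0.055, 0, 0, 0, 0, -1],
    [-0.075, 0.09, 0, 0, 0, 0, -1],
    [-0.075, 0.125, 0, 0, 0, 0, -1],
    [-0.073, 0.153, 0, 0, 0, 0, -1],
    [-0.065, 0.153, 0, 0, 0, 0, -1],
  ],
)

```text
time_s: 6.53
ee_pos: [0.4583, 0.1772, 0.0194]
eef_rot: [-3.141, 0.006, -0.048]
force: [0.5, -1.1, 0.3]
grip_width: 0.0005
```

```bash
python3 - <<'E'
from h import *
p=cams.camera('wrist'); save(p,'w4.png')
p=cams.camera('top'); save(p,'t4.png')
E
```

```text
(no output)
```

View pics/w4.png

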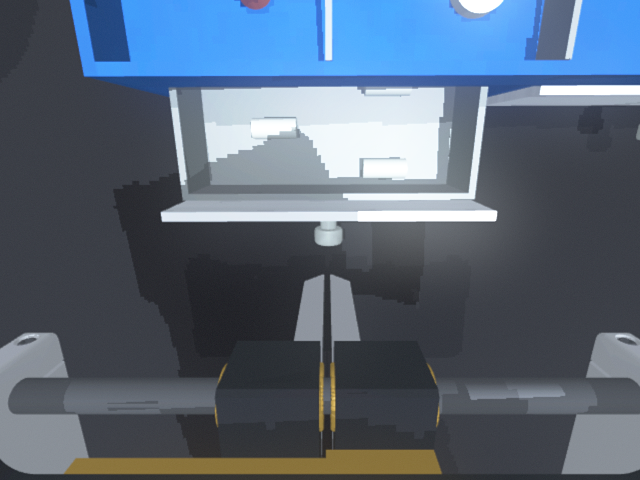

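View pics/t4.png

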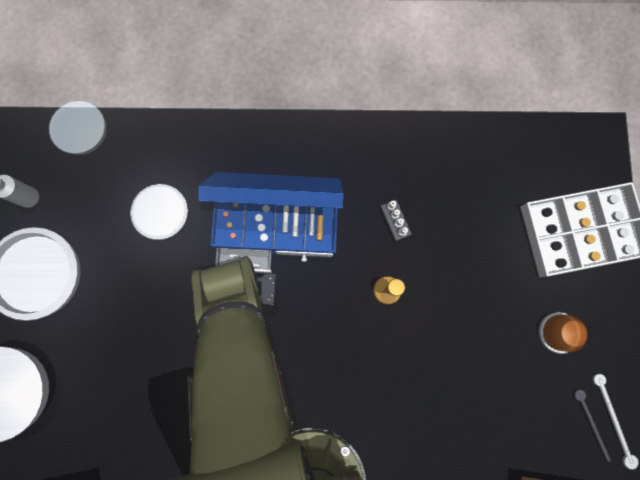

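>>> servo_tool(
  rows=[
    [0.008, 0, 0, 0, 0, 0, -1],
    [0.016, -0.001, 0, 0, 0, 0, -1],
    [0.024, -0.002, 0, 0, 0, 0, -1],
    [0.031, -0.002, 0, 0, 0, 0, -1],
    [0.038, -0.003, 0, 0, 0, 0, -1],
    [0.045, -0.003, 0, 0, 0, 0, -1],
    [0.052, -0.004, 0, 0, 0, 0, -1],
    [0.058, -0.004, 0, 0, 0, 0, -1],
  ],
)

```text
time_s: 7.3
ee_pos: [0.518, 0.1696, 0.0191]
eef_rot: [3.141, 0.006, -0.05]
force: [-1.3, -1.7, 0.1]
grip_width: 0.0007
```

```bash
python3 - <<'E'
from h import *
p=cams.camera('wrist'); save(p,'w5.png')
E
```

```text
(no output)
```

View pics/w5.png

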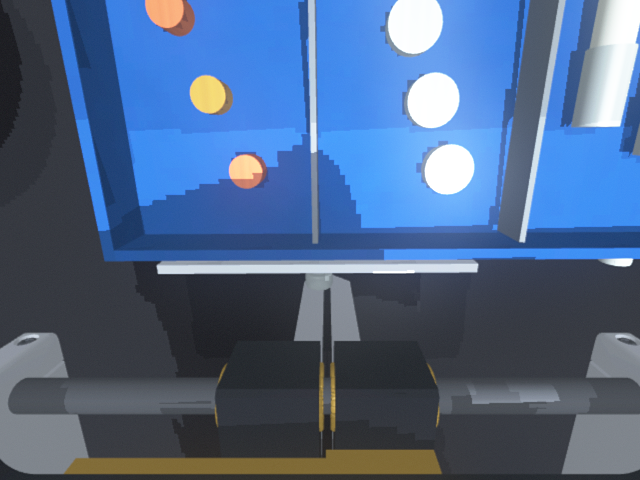

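Pushing cleanly, with the knob at column 318 in front of the fingers. I'll go on slowly towards x ≈ 0.530.

>>> servo_tool(
  rows=[
    [0.002, 0.001, 0, 0, 0, 0, -1],
    [0.004, 0.001, 0, 0, 0, 0, -1],
    [0.006, 0.001, 0, 0, 0, 0, -1],
    [0.008, 0.001, 0, 0, 0, 0, -1],
    [0.009, 0.001, 0, 0, 0, 0, -1],
    [0.01, 0.001, 0, 0, 0, 0, -1],
    [0.0105, 0.001, 0, 0, 0, 0, -1],
    [0.0105, 0.001, 0, 0, 0, 0, -1],
  ],
)

```text
time_s: 8.02
ee_pos: [0.5295, 0.1707, 0.0193]
eef_rot: [-3.142, 0.005, -0.051]
force: [-0.8, -0.9, -0.2]
grip_width: 0.0011
```

>>> servo_tool(
  rows=[
    [0.0005, 0, 0, 0, 0, 0, -1],
    [0.001, 0, 0, 0, 0, 0, -1],
    [0.0015, 0, 0, 0, 0, 0, -1],
    [0.002, 0, 0, 0, 0, 0, -1],
    [0.002, 0, 0, 0, 0, 0, -1],
    [0.002, 0, 0, 0, 0, 0, -1],
    [0.002, 0, 0, 0, 0, 0, -1],
    [0.002, 0, 0, 0, 0, 0, -1],
  ],
)

```text
time_s: 8.68
ee_pos: [0.5304, 0.1707, 0.0193]
eef_rot: [3.141, 0.007, -0.05]
force: [-10.1, -1.5, 5.3]
grip_width: 0.0004
```

>>> servo_tool(
  rows=[
    [-0.02, 0, 0, 0, 0, 0, -1],
    [-0.055, 0, 0, 0, 0, 0, -1],
    [-0.075, 0, 0.02, 0, 0, 0, -1],
    [-0.09, -0.01, 0.05, 0, 0, 0, -1],
    [-0.11, -0.03, 0.08, 0, 0, 0, -1],
    [-0.13, -0.05, 0.11, 0, 0, 0, -1],
    [-0.15, -0.07, 0.14, 0, 0, 0, -1],
    [-0.165, -0.08, 0.17, 0, 0, 0, -1],
  ],
)

```text
time_s: 9.35
ee_pos: [0.364, 0.0895, 0.1907]
eef_rot: [3.141, 0.006, -0.051]
force: [-0.1, -0.3, 0.6]
grip_width: 0.0003
```

```bash
python3 - <<'E'
from h import *
np.set_printoptions(precision=4,suppress=True)
print(ctrl.get_obs()['ee_pos'])
t=cams.camera('top'); save(t,'t6.png'); s=cams.camera('scene'); save(s,'s6.png')
for n,p in (('t',t),('s',s)):
  for q in ['chest','drawer_left_knob','drawer_right_knob','lid_edge','hinge_left','hinge_right']:
    for a in cams.place_of(p,q)[:1]: print(n,q,a['p'],a['at'][0]*640,a['at'][1]*480)
np.savez('t6.npz',**t); np.savez('s6.npz',**s)
# lid plane cloud from scene (outer side visible)
R,_=cv2.Rodrigues(np.array(s['rvec'],float)); tt=np.array(s['tvec']).ravel()
v,u=np.mgrid[0:480,0:640]; d=s['depth']; 
C=np.stack([(u-s['cx'])/s['fx']*d,(v-s['cy'])/s['fy']*d,d],-1); P=(C-tt)@R
im=s['image'].astype(int); m=(im[...,2]>im[...,0]+40)&(d>0)&(P[...,2]>.11)&(P[...,0]>.55)&(P[...,0]<.8)
Q=P[m]; print(len(Q),Q.min(0),Q.max(0))
# RANSAC-like plane: 
a=np.array([-.05,0,0])
best=None
rng=np.random.default_rng(0)
for i in range(500):
    k=Q[rng.choice(len(Q),3,False)]; n=np.cross(k[1]-k[0],k[2]-k[0]); 
    if np.linalg.norm(n)<1e-6: continue
    n/=np.linalg.norm(n); c=(abs((Q-k[0])@n)<.003).sum()
    if best is None or c>best[0]: best=(c,n,k[0])
I=Q[abs((Q-best[2])@best[1])<.003]; c=I.mean(0); n=np.linalg.svd(I-c)[2][2]; n*=np.sign(n[0])
print(len(I),c,n,'theta',np.arctan2(np.hypot(n[0],n[1]),n[2]),'yaw',np.arctan2(n[1],n[0]),I.max(0),I.min(0))
E
```

```text
[0.364  0.0895 0.1907]
t chest 0.55 276.096 216.816
t drawer_left_knob 0.77 243.072 263.712
t drawer_right_knob 0.76 300.992 262.32
t lid_edge 0.65 268.672 187.39200000000002
t hinge_left 0.97 216.512 171.88799999999998
t hinge_right 0.84 336.38399999999996 177.50400000000002
s chest 0.81 357.824 246.384
s lid_edge 0.58 368.70399999999995 190.176
s hinge_left 0.64 412.224 196.704
s hinge_right 0.62 368.896 299.808
6206 [ 0.623  -0.0633  0.1101] [0.7333 0.248  0.259 ]
4909 [0.6889 0.0799 0.1886] [ 0.8993 -0.0417  0.4354] theta 1.1203475169399506 yaw -0.04636078549680956 [0.7333 0.2454 0.259 ] [ 0.6469 -0.0633  0.1101]
```

View pics/t6.png

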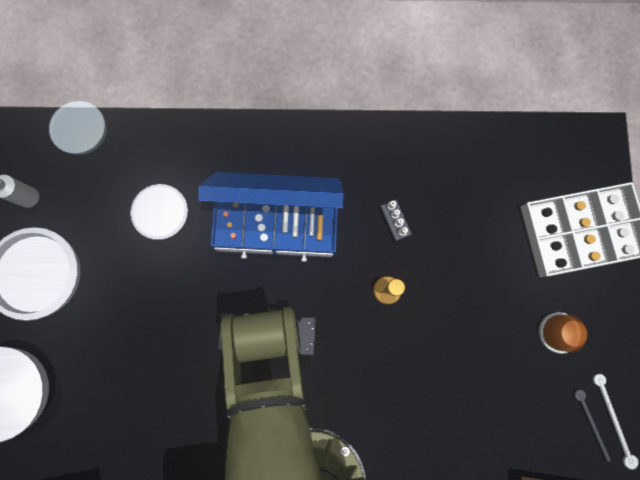

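View pics/s6.png

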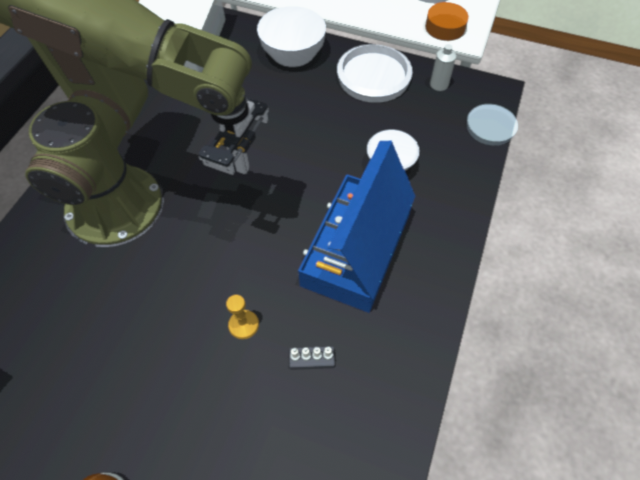

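>>> servo_tool(
  rows=[
    [0.015, 0, 0.036, 0, 0, 0, -1],
    [0.03, 0, 0.072, 0, 0, 0, -1],
    [0.045, 0, 0.108, 0, 0, 0, -1],
    [0.075, 0, 0.13, 0, 0, 0, -1],
    [0.115, 0, 0.135, 0, 0, 0, -1],
    [0.155, 0, 0.135, 0, 0, 0, -1],
    [0.195, 0, 0.135, 0, 0, 0, -1],
    [0.235, 0, 0.135, 0, 0, 0, -1],
  ],
)

```text
time_s: 10.72
ee_pos: [0.6023, 0.0907, 0.3235]
eef_rot: [3.141, 0.008, -0.05]
force: [-0.3, 0.8, 0.6]
grip_width: 0.0007
```

>>> servo_tool(
  rows=[
    [0.035, 0, 0, 0, 0, 0, -1],
    [0.07, 0, 0, 0, 0, 0, -1],
    [0.1, 0, 0, 0, 0, 0, -1],
    [0.12, 0, 0, 0, 0, 0, -1],
    [0.12, 0, 0, 0, 0, 0, -1],
    [0.12, 0, 0, 0, 0, 0, -1],
    [0.12, 0, 0, 0, 0, 0, -1],
    [0.12, 0, 0, 0, 0, 0, -1],
  ],
)

```text
time_s: 11.38
ee_pos: [0.7216, 0.0908, 0.3246]
eef_rot: [3.141, 0.007, -0.05]
force: [-0.5, 0.4, 0.7]
grip_width: 0.0006
```

>>> servo_tool(
  rows=[
    [0, 0, -0.03, 0, 0, 0, -1],
    [0, 0, -0.06, 0, 0, 0, -1],
    [0, 0, -0.09, 0, 0, 0, -1],
    [-0.006, 0, -0.095, 0, 0, 0, -1],
    [-0.014, 0, -0.095, 0, 0, 0, -1],
    [-0.022, 0, -0.095, 0, 0, 0, -1],
    [-0.03, 0, -0.095, 0, 0, 0, -1],
    [-0.034, 0, -0.095, 0, 0, 0, -1],
  ],
)

```text
time_s: 12.05
ee_pos: [0.6864, 0.091, 0.2311]
eef_rot: [3.141, 0.005, -0.05]
force: [0.6, 0.6, 0.9]
grip_width: 0.0005
```

```bash
python3 - <<'E'
from h import *
s=cams.camera('scene'); cv2.imwrite('pics/s7.png',cv2.resize(s['image'][60:340,200:460,::-1],None,fx=2,fy=2))
for th in np.arange(1.12,-.01,-.07):
    r=.16; print(round(th,2),np.round([.735-r*np.cos(th)+.004*np.sin(th)+.008,.083+r*np.sin(th)+.004*np.cos(th)],4))
E
```

```text
1.12 [0.6769 0.2288]
1.05 [0.6669 0.2238]
0.98 [0.6572 0.2181]
0.91 [0.648  0.2118]
0.84 [0.6392 0.2048]
0.77 [0.6309 0.1973]
0.7 [0.6232 0.1891]
0.63 [0.6161 0.1805]
0.56 [0.6096 0.1714]
0.49 [0.6037 0.1618]
0.42 [0.5985 0.1519]
0.35 [0.5941 0.1416]
0.28 [0.5903 0.1311]
0.21 [0.5873 0.1203]
0.14 [0.5851 0.1093]
0.07 [0.5837 0.0982]
-0.0 [0.583 0.087]
```

View pics/s7.png

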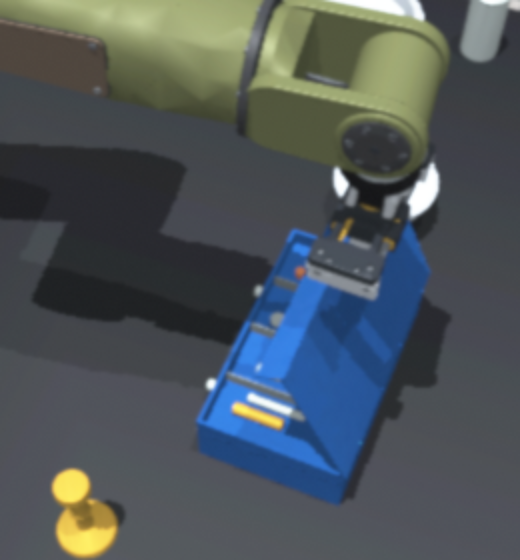

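>>> servo_tool(
  rows=[
    [-0.005, 0, -0.001, 0, 0, 0, -1],
    [-0.0095, 0, -0.002, 0, 0, 0, -1],
    [-0.0145, 0, -0.005, 0, 0, 0, -1],
    [-0.0195, 0.001, -0.0073, 0, 0, 0, -1],
    [-0.0245, 0.001, -0.01, 0, 0, 0, -1],
    [-0.029, 0.001, -0.013, 0, 0, 0, -1],
    [-0.034, 0.002, -0.016, 0, 0, 0, -1],
    [-0.038, 0.002, -0.019, 0, 0, 0, -1],
  ],
)

```text
time_s: 12.77
ee_pos: [0.6479, 0.0931, 0.2118]
eef_rot: [3.141, 0.005, -0.05]
force: [2.2, -0.6, 0.7]
grip_width: 0.0005
```

>>> servo_tool(
  rows=[
    [-0.0088, 0, -0.007, 0, 0, 0, -1],
    [-0.017, 0.001, -0.0145, 0, 0, 0, -1],
    [-0.0247, 0.001, -0.0227, 0, 0, 0, -1],
    [-0.0318, 0.001, -0.0313, 0, 0, 0, -1],
    [-0.0383, 0.002, -0.0404, 0, 0, 0, -1],
    [-0.0442, 0.002, -0.05, 0, 0, 0, -1],
    [-0.0494, 0.002, -0.06, 0, 0, 0, -1],
    [-0.0538, 0.002, -0.0702, 0, 0, 0, -1],
  ],
)

```text
time_s: 13.43
ee_pos: [0.5935, 0.0953, 0.141]
eef_rot: [3.142, 0.005, -0.049]
force: [1.9, 0.8, 0.6]
grip_width: 0.0005
```

```bash
python3 - <<'E'
from h import *
s=cams.camera('scene'); cv2.imwrite('pics/s8.png',cv2.resize(s['image'][60:340,200:460,::-1],None,fx=2,fy=2))
E
```

```text
(no output)
```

View pics/s8.png

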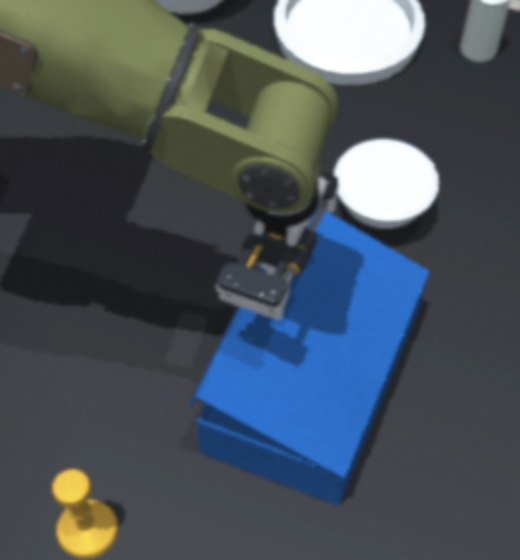

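>>> servo_tool(
  rows=[
    [-0.002, 0, -0.006, 0, 0, 0, -1],
    [-0.004, 0, -0.013, 0, 0, 0, -1],
    [-0.006, 0, -0.02, 0, 0, 0, -1],
    [-0.0075, 0, -0.027, 0, 0, 0, -1],
    [-0.0085, 0.001, -0.033, 0, 0, 0, -1],
    [-0.0095, 0.001, -0.039, 0, 0, 0, -1],
    [-0.01, 0.001, -0.045, 0, 0, 0, -1],
    [-0.01, 0.001, -0.049, 0, 0, 0, -1],
  ],
)

```text
time_s: 14.15
ee_pos: [0.582, 0.0962, 0.0889]
eef_rot: [3.141, 0.009, -0.049]
force: [-0.4, 0.1, 0.8]
grip_width: 0.0006
```

>>> servo_tool(
  rows=[
    [0, 0, -0.001, 0, 0, 0, -1],
    [0, 0, -0.002, 0, 0, 0, -1],
    [0, 0, -0.003, 0, 0, 0, -1],
    [0, 0, -0.004, 0, 0, 0, -1],
    [0, 0, -0.005, 0, 0, 0, -1],
    [0, 0, -0.0055, 0, 0, 0, -1],
    [0, 0, -0.0055, 0, 0, 0, -1],
    [0, 0, -0.0055, 0, 0, 0, -1],
  ],
)

```text
time_s: 14.82
ee_pos: [0.5822, 0.0962, 0.0868]
eef_rot: [3.141, 0.008, -0.049]
force: [-16.8, -2.1, 34.0]
grip_width: 0.0003
```

>>> servo_tool(
  rows=[
    [0, 0, 0.003, 0, 0, 0, -1],
    [0, 0, 0.01, 0, 0, 0, -1],
    [0, 0, 0.03, 0, 0, 0, -1],
    [-0.02, 0, 0.06, 0, 0, 0, -1],
    [-0.05, 0, 0.09, 0, 0, 0, -1],
    [-0.085, 0, 0.1, 0, 0, 0, -1],
    [-0.125, 0, 0.1, 0, 0, 0, -1],
    [-0.165, 0, 0.1, 0, 0, 0, -1],
  ],
)

```text
time_s: 15.48
ee_pos: [0.4158, 0.0962, 0.1873]
eef_rot: [3.141, 0.006, -0.049]
force: [0.4, -0.4, -0.4]
grip_width: 0.0006
```

>>> servo_tool(
  rows=[
    [-0.03, 0, 0.02, 0, 0, 0, -1],
    [-0.06, 0, 0.02, 0, 0, 0, -1],
    [-0.06, 0, 0.02, 0, 0, 0, -1],
    [-0.06, 0, 0.02, 0, 0, 0, -1],
    [-0.06, 0, 0.02, 0, 0, 0, -1],
    [-0.06, 0, 0.02, 0, 0, 0, -1],
    [-0.06, 0, 0.02, 0, 0, 0, -1],
    [-0.06, 0, 0.02, 0, 0, 0, -1],
  ],
)

```text
time_s: 16.15
ee_pos: [0.3561, 0.0961, 0.2069]
eef_rot: [3.141, 0.007, -0.05]
force: [-0.0, -0.2, -1.1]
grip_width: 0.0002
```

```bash
python3 - <<'E'
from h import *
np.set_printoptions(precision=4,suppress=True)
print(ctrl.get_obs()['ee_pos'],ctrl.get_obs()['force'])
t=cams.camera('top'); s=cams.camera('scene')
cv2.imwrite('pics/s9.png',cv2.resize(s['image'][100:380,200:460,::-1],None,fx=2.1,fy=2.1,interpolation=cv2.INTER_CUBIC)); cv2.imwrite('pics/t9.png',cv2.resize(t['image'][150:320,130:430,::-1],None,fx=2.6,fy=2.6,interpolation=cv2.INTER_CUBIC))
for nm,s in (('s',s),('t',t)):
    R,_=cv2.Rodrigues(np.array(s['rvec'],float)); tt=np.array(s['tvec']).ravel()
    v,u=np.mgrid[0:480,0:640]; d=s['depth']
    C=np.stack([(u-s['cx'])/s['fx']*d,(v-s['cy'])/s['fy']*d,d],-1); P=(C-tt)@R
    im=s['image'].astype(int); m=(im[...,2]>im[...,0]+40)&(d>0)&(P[...,2]>.075)&(P[...,0]>.5)&(P[...,0]<.8)
    Q=P[m]; A=np.c_[Q[:,:2],np.ones(len(Q))]; k=np.linalg.lstsq(A,Q[:,2],rcond=None)[0]
    print(nm,len(Q),'slope',k, Q.mean(0),Q.min(0),Q.max(0))
    q=np.array(Q[:,:2],np.float32); print(cv2.minAreaRect(q))
    for n in ['drawer_left_knob','drawer_right_knob','lid_edge']:
        for a in cams.place_of(s,n)[:1]: print(n,a['p'],onz(s,a['at'][0]*640,a['at'][1]*480,.087 if n=='lid_edge' else .034))
E
```

```text
[0.3561 0.0961 0.2069] [-0.0345 -0.1657 -1.1164]
s 8758 slope [-0.0012  0.0018  0.0875] [0.643  0.0828 0.0868] [ 0.5409 -0.0632  0.075 ] [0.7426 0.2499 0.0942]
((0.6415801644325256, 0.09388747811317444), (0.3066394329071045, 0.18966351449489594), 87.37551879882812)
lid_edge 0.78 [0.5498 0.1008 0.087 ]
t 9634 slope [ 0.0014 -0.0007  0.0861] [0.6395 0.0915 0.087 ] [ 0.5396 -0.0641  0.0752] [0.7433 0.2468 0.0959]
((0.6416753530502319, 0.09156608581542969), (0.30448412895202637, 0.19038845598697662), 87.30664825439453)
drawer_left_knob 0.42 [0.5369 0.1759 0.034 ]
drawer_right_knob 0.49 [0.5304 0.0347 0.034 ]
lid_edge 0.66 [0.5497 0.1059 0.087 ]
```

View pics/s9.png

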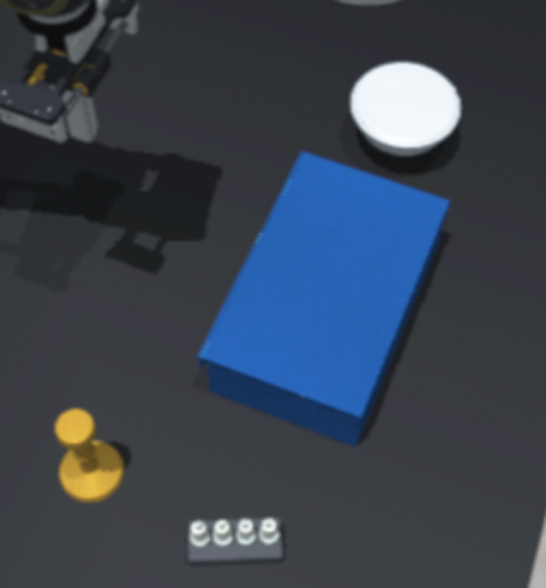

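View pics/t9.png

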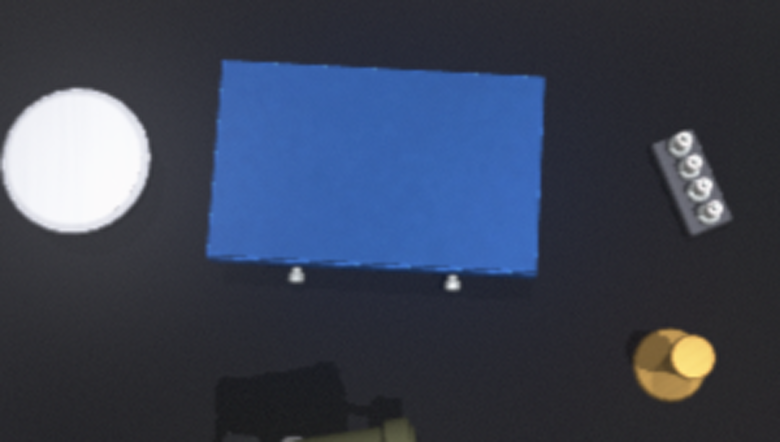

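```bash
python3 - <<'E'
from h import *
t=cams.camera('top')
c=np.array([.6460,.0915]);y=-.048
R=np.array([[np.cos(y),-np.sin(y)],[np.sin(y),np.cos(y)]])
P=[];
for d in (0,.005):
  for b in (.075,-.075): P.append([*(c+R@[-.11-d,b]),.034])
for b in (.15,-.15): P.append([*(c+R@[-.099,b]),.087])
print(px(t,P).round(1))
cv2.imwrite('pics/t10.png',cv2.resize(t['image'][235:275,200:350,::-1],None,fx=5,fy=8,interpolation=cv2.INTER_CUBIC))
E
```

```text
[[243.4 257.6]
 [303.5 260.8]
 [243.3 259.6]
 [303.4 262.8]
 [209.8 248.7]
 [335.1 255.4]]
```

View pics/t10.png

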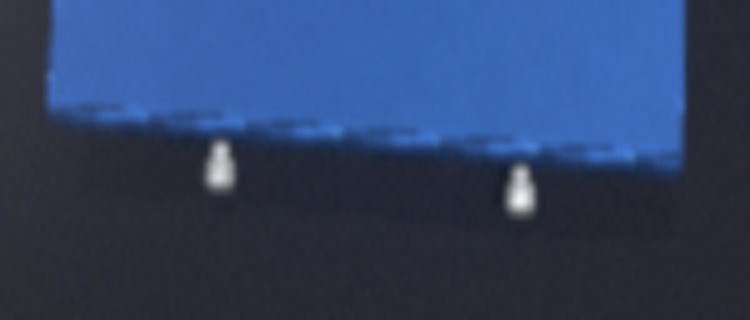

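```bash
python3 -c "
from station import hand_in; print(hand_in())"
```

```text
the job is handed in; nothing more can be done
None
```

The chest is closed and the job is handed in. Both drawers were pushed home first, then the lid was pushed down, all with the closed fingertips. It took about 16 s of the 67 s allowed.

- **Drawers:** I pushed the right one home by its knob, then the left, until the push force rose at the stop. It reached about 6 N for the right and 10 N for the left, against about 1.5 N of sliding friction. In the last top picture both knob ends lie within about 1 px of where they should be when home, which is roughly 2–3 mm.
- **Lid:** I pushed it from behind along its arc until it was shut. The last depth pictures show it level, with a slope of about 0.001, and its top at 87 mm, as it should be when shut.
- **Chest and surroundings:** The chest's position agrees with the first measurement to about 3 mm, within measuring error. The headlamp, plug stand and candlestick were not touched and look unmoved. The arm is clear of everything.

**Forces on the lid:** The last press on the lid was harder than I meant, about 34 N downward with 17 N sideways through the fingertips. I saw no movement of the chest from it.

**Missed detections:** The detector found neither knob in the last scene picture, and only with low confidence (0.4–0.5) in the top one, so I checked the drawers on the top picture by eye.

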